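# Fetch a spacer bush from its deep pocket with sprung tongs and seat it on the sprung arbor

### The job

Take the sprung tongs out of their stand, reach down into the rack pocket that holds the shorter brass bush, squeeze the tongs gently to grip it and draw it out. Push it down over the sprung arbor until it sits fully home on the shoulder, feel for the stop without ramming it and bed it there for a moment with a firm push of about 15 N, then let go of it and put the tongs back upright in their stand. Touch the bushes with nothing but the tongs, and leave the longer bush in its pocket and the other things where they are.

Things in the scene. Friction and masses are not known exactly. Their poses are not given: they have to be found in the camera images.
- tongs: Steel parallel sprung tongs, 102 mm tall, standing tips down. Origin midway between the jaw tips at tip level; z up the tool, y the line along which the jaws close. Two upright legs (10 mm wide in x) slide on rods in a centre bridge (12 x 12 mm, 80 to 100 mm above the tips), sprung apart. Outside of the legs: 6 mm less in y than over the pads.
- tongs_grip (a point): Midway between the black rubber finger pads outside the legs (14 mm wide in x, 26 mm tall), 66 mm above the tips; axes as the tongs. Grip the pads across y: 44.4 mm over them relaxed, 33.4 mm when shut on a bush. Squeezed to about 37.5 mm the tongs are carried with open jaws; wider than 44 mm drops them. Each pad pushes out with 2 N per mm of its own travel.
- tongs_step (a point): Midway between the jaw steps, 10 mm above the tips. Below it the inner jaw faces are shallow V's, 31 mm apart relaxed and 20 mm on a bush. Above them steps 4.2 mm deep stick inward: with the pads at 39 mm or less their undersides land on the rim of a bush when lowered over it (felt), and push it down.
- jaw_left (a joint): Inward travel (m) of the leg on the tongs' +y side: 0 relaxed, 0.0035 with the pads at 37.5 mm, 0.0055 when it bears on a bush, 0.0068 at its stop. Pads and jaws move one to one and stay parallel.
- jaw_right (a joint): The same for the leg on the -y side.
- bush_short: Shorter brass spacer bush: plain tube, outside 20 mm, bore 11 mm, 14 mm high, 20 to 35 g. Origin at the centre of its underside, z along its axis. It starts upright on the floor of one of the two rack pockets, either one. Soft brass: more than about 35 N of squeeze a jaw marks it.
- bush_long: Longer brass bush, the same but 24 mm high; it stands in the other pocket and must stay there.
- rack: Fixed aluminium block, 84 x 62 mm, 50 mm high. Origin at the centre of its underside, z up. Two open pockets at x = -18 and +18 mm, each 23 mm wide in x, 40 mm long in y, 42 mm deep (floor 8 mm over the bench); the tongs fit when they close along the rack's y. With the steps resting on the short bush the tips hang 4 mm over the floor.
- arbor: Fixed upright steel arbor on a round foot of 62 mm with a hub 23 mm in diameter. Origin at the centre of its underside, z up. Three sprung leaves round its pin stand 1 mm proud of a bush's bore, ramped from 10 down to 7 mm over the shoulder: some 2 to 12 N push a bush over the ramps, a few N slide it on, and it stops hard on the shoulder. The leaves then hold it by friction.
- shoulder: The arbor's fixed shoulder: a ground steel thrust collar, 25 mm in diameter and 6 mm high, on top of the hub. Origin at the centre of its underside, 24 mm over the bench. The bush belongs on its flat top, bedded with about 15 N of push; it must never take more than 30 N.
- arbor_seat (a point): Centre of the shoulder's flat top, 30 mm over the bench, where the centre of the bush's underside must come to rest. From here a pin of 9 mm diameter rises 24 mm, its last 6 mm tapered to 4 mm.
- stand: Fixed grey stand of the tongs, 28 x 56 mm and 46 mm high on a foot plate of 44 x 70 mm. Origin at the centre of its underside, z up. In its top an upright open well, 16 mm in x, 44 mm in y, 40 mm deep: the tongs stand in it on their tips, closing along the stand's y, either way round.
- stand_well (a point): Centre of the well's floor, 6 mm over the bench, where the tongs' origin belongs.
- pin_vice: Wooden-handled pin vice, 98 mm long and 12 mm high, lying loose between the things; leave it.
- spool_fine: Small wire spool, 36 mm in diameter, 30 mm high, standing loose between the things; leave it.
Things that resemble listed ones, but are neither listed nor needed, are in the scene too. Leave any orange look-alike of the tongs alone.

How it is judged:
On the way, in this order (a step that is already met when the one before it is completed fails the run):
1. the short bush is gripped in the tongs and drawn clear of its pocket (z of bush_short in the frame of rack above 0.052 m and contact force between tongs and bush_short above 0.5 N), for 0.1 s.
2. the short bush is pushed home and pressed on the arbor's shoulder with at least 5 N (z of bush_short in the frame of arbor_seat between -0.002 and 0.0015 m and horizontal distance between bush_short and arbor_seat below 0.003 m and angle between the z axis of bush_short and the z axis of arbor, either way round below 0.09 rad and contact force between bush_short and shoulder above 5 N), for 0.3 s.
At the end, for the whole second after the job is handed in: The short bush sits on the arbor's shoulder (within 1.5 mm in height, 3 mm sideways, 5 degrees), released; the tongs stand at rest in the well of their stand (within 6 mm, 5 mm in height, 7 degrees); the long bush is still on the floor of its pocket (z of bush_short in the frame of arbor_seat between -0.002 and 0.0015 m and horizontal distance between bush_short and arbor_seat below 0.003 m and angle between the z axis of bush_short and the z axis of arbor, either way round below 0.09 rad and horizontal distance between tongs and stand_well below 0.006 m and z of tongs in the frame of stand_well below 0.005 m and angle between tongs's own z axis and vertical below 0.12 rad and contact force between tongs and bush_short below 0.1 N and linear speed of each of tongs, bush_short below 0.02 m/s and z of bush_long in the frame of rack below 0.012 m); the robot touches nothing.
It fails at once if the fingers or the arm touch a bush (contact force between any of the arm, the fingers and bush_short above 0.3 N or contact force between any of the arm, the fingers and bush_long above 0.3 N).
It fails at once if the bush is rammed on the shoulder (over 30 N) (contact force between bush_short and shoulder above 30 N).
It fails at once if the bush is squeezed too hard (over 80 N, both jaws together) (contact force between tongs and bush_short above 80 N).
It fails at once if the tongs are rammed on the rack (over 20 N) (contact force between tongs and rack above 20 N).
It fails at once if the long bush is lifted off the floor of its pocket or a bystander is pushed away (z of bush_long in the frame of rack above 0.015 m or distance of any of pin_vice, spool_fine from where it was at the start of the episode above 0.03 m).
It also fails if it takes over 64 s, if anything falls off the work surface, if the arm or the gripper's body presses on something with over 40 N, if the wrist force passes 120 N, or if a joint passes its speed limit or range.

### The arm

A 7-joint arm with a two-finger parallel gripper is mounted at the origin on a cart in front of the work surface, level with it; the furniture and walls round the work are solid. World frame = base frame: x ahead of the robot, y to its left, z up, the work surface at z = 0. Lengths are in m, angles in rad, forces in N, time in s.
With the tool pointing down it reaches from about 0.4 to 0.85 m from the base axis. Payload 10.4 kg.
Tool frame: the origin (TCP) lies midway between the tips of the shut fingers; the grasp point (between the pads) lies 19 mm behind it; z points along the fingers, y is the line along which they close (so a half turn about z gives the same grasp; the last joint's range is limited). The gripper opens to 87 mm and grips with 3 to 60 N. Pads are 19 mm wide; open, the fingers measure 117 mm over their backs; the gripper's body (75 mm by 190 mm) begins 51 mm behind the grasp point.
Start: joints at [-1.217, 0.332, -0.065, 1.46, 0.022, 1.35, -0.088], TCP at [0.23, 0.581, 0.223] pointing down, gripper open.
Joint ranges: [-2.6, 2.6], [-0.5, 2.12], [-1.47, 1.34], [0.16, 2.42], [-1.27, 4.41], [0.06, 2.06], [-2.6, 2.6]. Speed limits (rad/s): [2.22, 2.22, 2.79, 2.79, 3.14, 3.14, 3.14].

### API

Orientations are given as a unit quaternion [x, y, z, w].
In Python, from bench import r gives the robot as it stands.
- The arm moves only by the tool arm_command, never from a script. Its arguments are lists of equal length, an entry for each row: "xyz": the shift along the world's x, y, z in m, a list of three; "rot": the turn, a rotation vector about the world's x, y, z in rad, a list of three. In form: {"xyz": [[tx, ty, tz], ...], "rot": [[ax, ay, az], ...]}. A call has 1 to 20 rows; each row is the pose to reach, as a shift and turn from the pose commanded when the call began; what a row does not reach only later rows make up. A row lasts 1/12 s, in which the tool goes at most 41.7 mm and 7.16 degrees, less where a joint would pass 70% of its speed; a pose out of reach is approached as far as the arm can. A call with a gripper value outside its range is refused whole. "grip" is the opening, from 0 (shut) to 1 (fully open), set as the call begins (left out, the last holds). The fingers move at their own pace and stop on an object; "squeeze" is the grip in N (left out, the last holds). Time passes only in rows, so rows that repeat a pose let the fingers close. It gives the time, the measured TCP pose, the force, the opening and the grip force at its end, in the units of the state.
- r.read_state(): the state, without advancing time (a new reading comes with each control period).
- r.camera(name): name is "scene" or "top"; returns the picture (480x640x3 uint8, red, green, blue); there is no depth.
- r.camera_model(name): a dict with "fx", "fy", "cx", "cy" (pixels), "k1" (the pictures are not rectified: a ray, as slopes to the right and down, at radius r is drawn at 1 + k1 r^2 times it, then the intrinsics apply), "T" (4x4, takes a point from camera to world coordinates). Camera axes: x right, y up, looking along -z (the intrinsics and any distortion apply to the point x, -y, -z); pixel columns grow to the right and rows downward; lengths in m; the calibration is good to about 2 mm. A picture is of the moment at which its call begins. camera_model takes no time and is no camera call.
- r.close_job(): hands the job in; it is judged then, once.
Trained networks look in the newest picture that a camera, given by its name, has taken for a name from the list of things; names that differ only in an ending like _2 or _b are one class to them, and where a whole thing is asked for, a point or a joint stands for the part that bears it (a point fixed in the world has none). Each returns a list of dicts, best first, with "conf" (0 to 1); they miss things now and then, are a little off and sometimes report something else, mostly with a low value. They report only what shows in the picture. A call takes as long as a camera call. They do not tell look-alikes from the thing itself.
- r.look_for(label, camera): "at" ([x, y, z] in m, in the coordinates of the camera as it stood for that picture, good to about 4 mm: the middle of the surface that is visible of it).
- r.spot_point(label, camera): "at" ([x, y, z] in m, in the coordinates of the camera as it stood for that picture, good to about 4 mm: a listed point, or the origin of a listed thing).
The state is a dict: "time": time; "joint_positions": joint angles; "joint_vel": joint speeds; "joint_torque": joint torques, N m; "ee_pos": TCP position; "eef_rot": TCP orientation; "ft_force": force on the tool from outside, world axes, zero at the start; "torque": the same for the moment, N m; "width": finger opening in m; "grip_force": force on a finger pad.
Only numpy, scipy, OpenCV 4.12 (cv2) and the standard library are available. Lean on these libraries where they do the work, as an engineer would, in place of code of your own. Each camera call takes 0.05 s, during which the arm holds its last target. There are 200 camera calls.

## Working session

There is one attempt and no reset: what is moved stays moved. The work goes in short steps, Python scripts to look and compute and a tool call to move; the robot and the scene stay as the last step left them, time stands still between calls to the robot, and variables do not carry over. Pictures are saved under pics/ and viewed, at most 12 in all, crops included, and the job is handed in when it is done.

Besides the shell and the picture viewer there is one more tool, called after "Call:" as a command line: name --argument value ..., lists and objects as JSON in quotes. arm_command: Moves the arm, as the interface text tells. Its arguments: {"type":"object","properties":{"xyz":{"type":"array"},"rot":{"type":"array"},"grip":{"type":"number"},"squeeze":{"type":"number"}},"required":["xyz","rot"]}

```bash
mkdir -p pics
cat > h.py <<'E'
import numpy as np, cv2
from bench import r
def w(cam,p):
    T=np.array(r.camera_model(cam)["T"]); return (T@np.r_[p,1])[:3]
def ray(cam,u,v):
    m=r.camera_model(cam); K=np.array([[m["fx"],0,m["cx"]],[0,m["fy"],m["cy"]],[0,0,1]])
    x,y=cv2.undistortPoints(np.array([[[u,v]]],float),K,np.array([m["k1"],0,0,0.]))[0,0]
    T=np.array(m["T"]); return T[:3,3],T[:3,:3]@np.array([x,-y,-1])
def atz(cam,u,v,z):
    o,d=ray(cam,u,v); return o+d*(z-o[2])/d[2]
def pix(cam,P):
    m=r.camera_model(cam); T=np.array(m["T"]); q=T[:3,:3].T@(np.array(P)-T[:3,3])
    x,y=q[0]/-q[2],-q[1]/-q[2]; f=1+m["k1"]*(x*x+y*y)
    return np.array([m["fx"]*x*f+m["cx"],m["fy"]*y*f+m["cy"]])
def snap(cam,name):
    im=r.camera(cam); cv2.imwrite(f"pics/{name}.png",im[:,:,::-1]); return im
E
python3 - <<'E'
from h import *
np.set_printoptions(precision=4,suppress=True)
for c in("top","scene"):
    snap(c,c+"0"); print(c,np.array(r.camera_model(c)["T"]),r.camera_model(c)["fx"],r.camera_model(c)["k1"])
    for f,ls in((r.spot_point,["tongs","tongs_grip","bush_short","bush_long","rack","arbor_seat","stand_well","stand","arbor"]),(r.look_for,["tongs","bush_short","bush_long","pin_vice","spool_fine"])):
        for l in ls:
            for d in f(l,c)[:3]: p=w(c,d["at"]); print(f.__name__,l,round(d["conf"],2),p,pix(c,p).round())
s=r.read_state(); print(s["time"],s["ee_pos"],s["eef_rot"],s["ft_force"],s["width"])
E
```

```text
top [[ 0.0045  0.99   -0.1409  0.3128]
 [-1.      0.0055  0.0067  0.1607]
 [ 0.0074  0.1408  0.99    1.2568]
 [ 0.      0.      0.      1.    ]] 590.3416059754335 -0.19204040515227702
call tongs 0.55 [0.5176 0.38   0.0037] [212. 229.]
call tongs 0.51 [ 0.4272  0.357  -0.0027] [221. 271.]
call tongs_grip 0.69 [0.5205 0.3842 0.0727] [204. 222.]
call tongs_grip 0.56 [0.4262 0.3558 0.0645] [217. 269.]
call tongs_grip 0.45 [0.5222 0.1314 0.0047] [327. 227.]
call bush_short 0.41 [0.4817 0.1278 0.0057] [328. 246.]
call bush_long 0.5 [0.5193 0.1305 0.0075] [327. 229.]
call rack 0.65 [0.5029 0.1318 0.0019] [326. 237.]
call arbor_seat 0.59 [ 0.4418 -0.0464  0.0299] [411. 264.]
call stand_well 0.84 [0.5205 0.3814 0.0083] [211. 227.]
call stand 0.59 [ 0.5193  0.3824 -0.0009] [211. 229.]
call arbor 0.74 [ 0.4459 -0.0383 -0.0022] [405. 263.]
call tongs 0.76 [0.4228 0.3509 0.0939] [217. 269.]
call bush_short 0.63 [0.4833 0.1336 0.0206] [326. 244.]
call bush_short 0.54 [0.5186 0.3744 0.098 ] [206. 221.]
call bush_long 0.35 [0.4982 0.1319 0.0516] [327. 235.]
call pin_vice 0.54 [0.4859 0.0243 0.013 ] 
[... 679 characters left out ...]
 275.]
call rack 0.79 [ 0.5032  0.1317 -0.0011] [316. 275.]
call arbor_seat 0.55 [ 0.4474 -0.0415  0.0322] [233. 313.]
call arbor_seat 0.52 [0.5147 0.3827 0.012 ] [391. 196.]
call stand_well 0.76 [0.5182 0.3821 0.006 ] [392. 199.]
call stand 0.56 [0.5257 0.3824 0.0028] [395. 202.]
call stand 0.36 [0.5197 0.3805 0.0079] [392. 199.]
call arbor 0.74 [ 0.4477 -0.0439  0.0042] [234. 322.]
call tongs 0.63 [0.4233 0.3474 0.0738] [348. 166.]
call tongs 0.53 [0.5173 0.378  0.086 ] [395. 174.]
call pin_vice 0.8 [0.4875 0.0215 0.0099] [274. 307.]
call spool_fine 0.54 [0.5299 0.2523 0.029 ] [364. 233.]
1.5 [0.2299 0.5812 0.2226] [0.1873 0.9823 0.0001 0.    ] [-0.4566 -0.4606 -0.015 ] 0.08726875439891062
```

Run:
```python
import cv2,numpy as np
t=cv2.imread("pics/top0.png");s=cv2.imread("pics/scene0.png")
cv2.imwrite("pics/a.png",cv2.resize(t[170:320,170:440],None,fx=2.96,fy=2.96,interpolation=cv2.INTER_CUBIC)[:, :800])
cv2.imwrite("pics/b.png",cv2.resize(s[130:350,190:450],None,fx=2.7,fy=2.7,interpolation=cv2.INTER_CUBIC))
```

```text
(no output)
```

View pics/a.png

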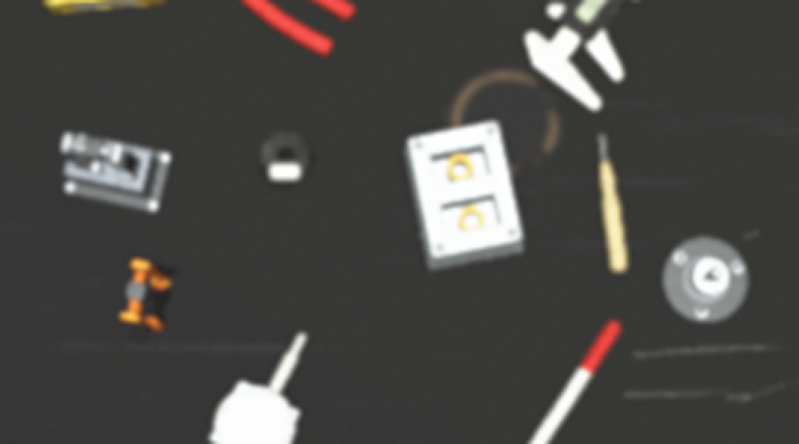

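View pics/b.png

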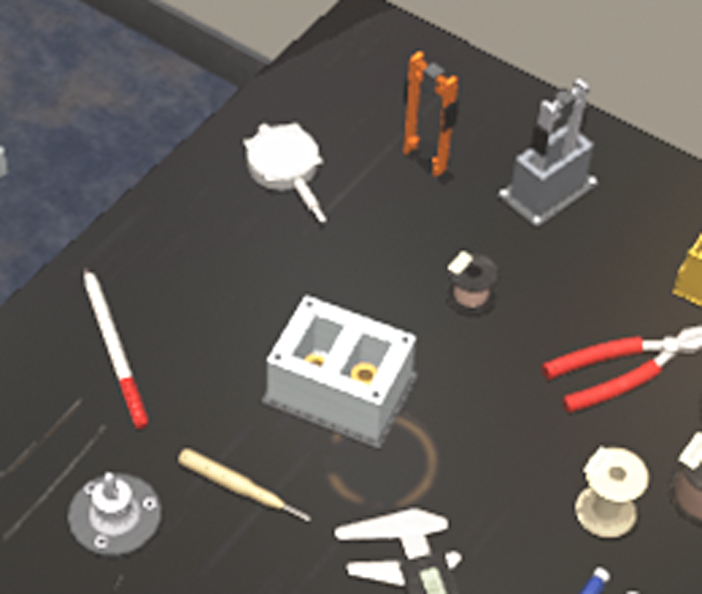

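Run:
```python
import cv2,numpy as np
t=cv2.imread("pics/top0.png");s=cv2.imread("pics/scene0.png")
def c(im,u0,v0,n,size=400,nh=None):
    o=cv2.resize(im[v0:v0+n,u0:u0+n],(size,size),interpolation=cv2.INTER_CUBIC)
    k=size/n
    for i in range(0,n,10):
        cv2.putText(o,str(u0+i),(int((i+.5)*k),8),0,.3,(0,255,0),1);cv2.line(o,(int((i+.5)*k),10),(int((i+.5)*k),16),(0,255,0),1)
        cv2.putText(o,str(v0+i),(0,int((i+.5)*k)+3),0,.3,(0,255,0),1);cv2.line(o,(20,int((i+.5)*k)),(26,int((i+.5)*k)),(0,255,0),1)
    return o
g=lambda a,b:np.hstack([a,b])
cv2.imwrite("pics/c.png",np.vstack([g(c(t,303,207,50,300),c(s,282,235,65,300)),g(c(t,186,206,45,300),c(s,366,155,55,300))]))
cv2.imwrite("pics/d.png",g(c(t,390,240,40),c(s,210,295,45)))
def br(im):
    h=cv2.cvtColor(im,cv2.COLOR_BGR2HSV); return ((h[...,0]>12)&(h[...,0]<32)&(h[...,1]>100)&(h[...,2]>90)).astype(np.uint8)
for im,(u,v,n) in((t,(303,207,50)),(s,(282,235,65))):
    k,l,st,ce=cv2.connectedComponentsWithStats(br(im)[v:v+n,u:u+n])
    for i in range(1,k):
        if st[i,4]>5: print(st[i,:2]+[u,v],st[i,2:],ce[i]+[u,v])
```

```text
[322 222] [ 6  4 16] [324.5  223.25]
[303 262] [ 7  3 14] [306.21428571 262.71428571]
[320 265] [ 9  7 48] [324.1875     267.64583333]
```

View pics/c.png

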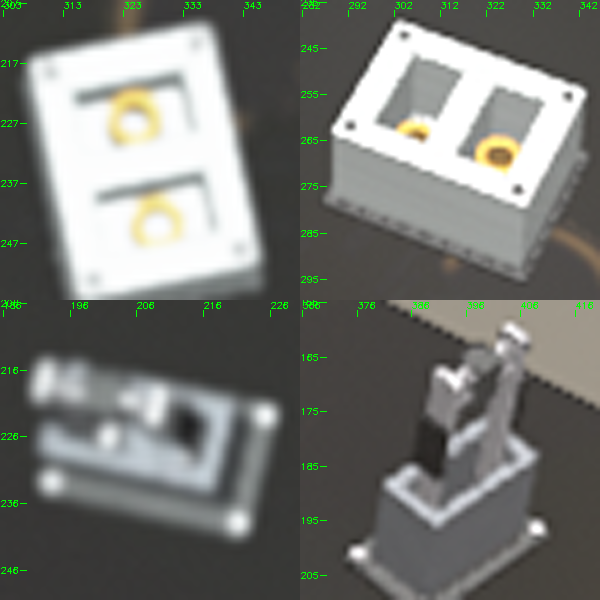

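View pics/d.png

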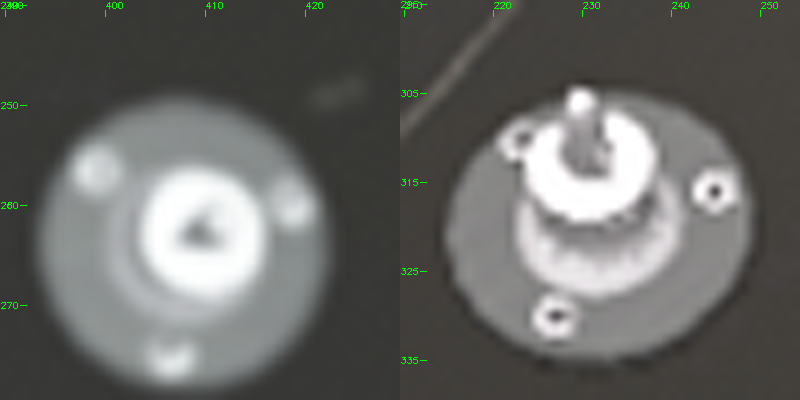

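```bash
cat > fit.py <<'E'
from h import *
from scipy.optimize import least_squares
np.set_printoptions(precision=4,suppress=True)
def tri(a,b):
    o1,d1=ray("top",*a);o2,d2=ray("scene",*b)
    s=np.linalg.lstsq(np.c_[d1,-d2],o2-o1,rcond=None)[0]
    p,q=o1+s[0]*d1,o2+s[1]*d2; return (p+q)/2,np.linalg.norm(p-q)
def fit(obs,x0):
    def res(x):
        c,s=np.cos(x[2]),np.sin(x[2]); o=[]
        for cam,uv,(X,Y,Z) in obs:
            o+=list(pix(cam,[x[0]+c*X-s*Y,x[1]+s*X+c*Y,Z])-uv)
        return o
    f=least_squares(res,x0); return f.x,np.array(f.fun).reshape(-1,2)
E
python3 - <<'E'
from fit import *
R=lambda X,Y:(X*.042,Y*.031,.05)
T=[("top",(307,216.5),R(1,1)),("top",(338.3,210.2),R(1,-1)),("top",(346.2,250.2),R(-1,-1))]
S=[("scene",(303.1,239.3),R(-1,1)),("scene",(343.2,254.5),R(1,1)),("scene",(330.9,278.9),R(1,-1)),("scene",(288.7,262.7),R(-1,-1))]
for o in(T,S,T+S): x,f=fit(o,[.503,.132,.2]); print("rack",x,f.tolist() if len(o)>4 else "")
for n,a,b in(("far",(325,226),(324.4,267.6)),("near",(328.7,243.5),(306.4,265))): print(n,tri(a,b))
c,s=np.cos(x[2]),np.sin(x[2])
for sx in(-1,1):
  p=np.array([x[0]+c*.018*sx,x[1]+s*.018*sx])
  print("pocket",sx,p,[(z,pix("top",[*p,z]).round(1),pix("scene",[*p,z]).round(1)) for z in(.022,.032)])
Q=lambda X,Y:(X*.014,Y*.028,.046)
T=[("top",(217.3,234),Q(-1,-1)),("top",(191.5,228.8),Q(-1,1)),("top",(220.5,220.8),Q(1,-1))]
S=[("scene",(381.5,188.2),Q(-1,-1)),("scene",(390.6,195.9),Q(1,-1)),("scene",(408.8,183.3),Q(1,1))]
for o in(T,S,T+S): y,f=fit(o,[.519,.382,-.2]); print("stand",y,f.tolist() if len(o)>4 else "")
for z in(.09,.108):
  print("tongs top px",z,pix("top",[*y[:2],z]),pix("scene",[*y[:2],z]))
# arbor: shoulder top circle center
print("arb",atz("top",409.2,262.1,.03),atz("scene",229.8,311.7,.03))
print("foot",atz("top",406.5,263,.005),atz("scene",231.2,319,.005))
print("pin",atz("scene",229.6,305.5,.052))
E
```

```text
rack [0.5029 0.1317 0.2102] 
rack [0.5016 0.1325 0.2094] 
rack [0.5022 0.1321 0.2097] [[1.0356508719943918, 0.37908908178584966], [-1.0981405268375397, 0.7578664292189501], [-0.503063132065563, -0.0569332317337512], [-0.029028186937523515, 0.13001089114476372], [0.558243443507024, 0.023037477631334013], [-0.2652211085187446, 0.4206482401419862], [0.1890763519498364, 0.5833738402361632]]
far (array([0.5199, 0.135 , 0.0341]), np.float64(0.0016253585660959142))
near (array([0.4844, 0.1267, 0.0217]), np.float64(0.00197971791581482))
pocket -1 [0.4846 0.1283] [(0.022, array([328.2, 243.7]), array([307.5, 264.3])), (0.032, array([328.4, 243.1]), array([307.6, 261.2]))]
pocket 1 [0.5198 0.1358] [(0.022, array([324.7, 227.3]), array([324.8, 270.9])), (0.032, array([324.8, 226.5]), array([325. , 267.9]))]
stand [ 0.5197  0.3848 -0.1924] 
stand [ 0.5191  0.3848 -0.2095] 
stand [ 0.5194  0.3847 -0.2003] [[0.06442999437888375, 0.1583746226494327], [0.10795847869252384, -0.02098235504612944], [-0.10875092567729894, 0.4035939714396193], [-0.488155940849083, 0.3283917136078571], [0.32921511730756947, 0.22886284793375467], [0.6173228408553086, -0.28624911733797376]]
tongs top px 0.09 [202.1193 221.3123] [398.1192 170.6698]
tongs top px 0.108 [200.4611 219.7293] [399.3287 164.242 ]
arb [ 0.4454 -0.0418  0.03  ] [ 0.4401 -0.0429  0.03  ]
foot [ 0.4462 -0.0401  0.005 ] [ 0.4404 -0.0428  0.005 ]
pin [ 0.4419 -0.0425  0.052 ]
```

Run:
```python
from fit import *
print("arb",atz("top",409.8,262.6,.03),atz("scene",230.9,311.8,.03))
print("foot",atz("top",407.75,263.75,.005),atz("scene",231.9,319.5,.004))
print("pin",atz("scene",229.8,305.5,.052))
for c in("top","scene"):
  r.camera(c)
  for l in("arbor_seat","shoulder","arbor"):
    for d in r.spot_point(l,c)[:1]: print(c,l,d["conf"],w(c,d["at"]))
# leg tops of the tongs
sc=lambda x,y:(366+(x-300)/5.4545-.5,155+y/5.4545-.5)
for n,p in(("L",(450,375)),("R",(513,330))): print(n,[atz("scene",*sc(*p),z) for z in(.104,.108)])
```

```text
arb [ 0.4444 -0.0431  0.03  ] [ 0.4418 -0.0418  0.03  ]
foot [ 0.4445 -0.0427  0.005 ] [ 0.4417 -0.0424  0.004 ]
pin [ 0.4422 -0.0423  0.052 ]
top arbor_seat 0.46 [ 0.4448 -0.0464  0.0317]
top shoulder 0.67 [ 0.4443 -0.0415  0.0305]
top arbor 0.82 [ 0.4452 -0.0381  0.0012]
scene arbor_seat 0.65 [ 0.4482 -0.0403  0.0355]
scene arbor 0.81 [ 0.4482 -0.045   0.0015]
L [array([0.5884, 0.2498, 0.104 ]), array([0.5897, 0.2467, 0.108 ])]
R [array([0.595 , 0.2799, 0.104 ]), array([0.5963, 0.2766, 0.108 ])]
```

Call:
arm_command --xyz '[[0.03, -0.02, 0], [0.06, -0.04, 0], [0.09, -0.06, 0], [0.12, -0.08, 0], [0.15, -0.1, 0], [0.18, -0.12, 0], [0.21, -0.14, 0], [0.24, -0.165, 0], [0.27, -0.185, 0], [0.289, -0.196, 0], [0.289, -0.196, 0], [0.289, -0.196, 0]]' --rot '[[0, 0, 0.02], [0, 0, 0.04], [0, 0, 0.06], [0, 0, 0.08], [0, 0, 0.1], [0, 0, 0.12], [0, 0, 0.14], [0, 0, 0.16], [0, 0, 0.177], [0, 0, 0.177], [0, 0, 0.177], [0, 0, 0.177]]' --grip 0.8 --squeeze 20

```text
time: 2.9
ee_pos: [0.52, 0.384, 0.2223]
eef_rot: [0.101, 0.995, -0.0, -0.0]
ft_force: [-1.1, -0.1, 0.1]
width: 0.0693
grip_force: 0.0
```

Run:
```python
from fit import *
from scipy.spatial.transform import Rotation as R
s=r.read_state(); print(s["time"],s["ee_pos"],R.from_quat(s["eef_rot"]).as_matrix(),s["ft_force"],s["width"])
sc=lambda x,y:(366+(x-300)/5.4545-.5,155+y/5.4545-.5)
for n,p in(("L",(450,75)),("R",(513,30))): print(n,[atz("scene",*sc(*p),z) for z in(.104,.108)])
for n,p in(("L",(153,105)),("R",(43,80))): print(n,[atz("top",186+p[0]/6.667-.5,206+p[1]/6.667-.5,z) for z in(.104,.108)])
```

```text
2.9 [0.52   0.384  0.2223] [[-0.9795  0.2013 -0.0001]
 [ 0.2013  0.9795 -0.0004]
 [-0.     -0.0004 -1.    ]] [-1.0862 -0.1283  0.088 ] 0.06928294254840686
L [array([0.5136, 0.3712, 0.104 ]), array([0.5153, 0.3674, 0.108 ])]
R [array([0.5198, 0.4053, 0.104 ]), array([0.5214, 0.4014, 0.108 ])]
L [array([0.5171, 0.3692, 0.104 ]), array([0.5164, 0.3685, 0.108 ])]
R [array([0.5246, 0.4029, 0.104 ]), array([0.5239, 0.4021, 0.108 ])]
```

Call:
arm_command --xyz '[[-0.0005, 0.001, -0.03], [-0.0005, 0.001, -0.06], [-0.0005, 0.001, -0.09], [-0.0005, 0.001, -0.115], [-0.0005, 0.001, -0.135], [-0.0005, 0.001, -0.15], [-0.0005, 0.001, -0.162], [-0.0005, 0.001, -0.169], [-0.0005, 0.001, -0.169]]' --rot '[[0, 0, 0], [0, 0, 0], [0, 0, 0], [0, 0, 0], [0, 0, 0], [0, 0, 0], [0, 0, 0], [0, 0, 0], [0, 0, 0]]' --grip 0.7

```text
time: 3.65
ee_pos: [0.5172, 0.3865, 0.0523]
eef_rot: [0.099, 0.995, -0.001, -0.001]
ft_force: [0.4, 0.0, 1.0]
width: 0.0613
grip_force: 0.0
```

Call:
arm_command --xyz '[[0, 0, 0], [0, 0, 0], [0, 0, 0], [0, 0, 0], [0, 0, 0], [0, 0, 0], [0, 0, 0], [0, 0, 0]]' --rot '[[0, 0, 0], [0, 0, 0], [0, 0, 0], [0, 0, 0], [0, 0, 0], [0, 0, 0], [0, 0, 0], [0, 0, 0]]' --grip 0.43

```text
time: 4.32
ee_pos: [0.5187, 0.3867, 0.054]
eef_rot: [0.1, 0.995, 0.001, 0.0]
ft_force: [-0.5, 1.7, 2.5]
width: 0.0378
grip_force: 7.0
```

Call:
arm_command --xyz '[[0, 0, 0.01], [0, 0, 0.025], [0, 0, 0.045], [0, 0, 0.07], [0, 0, 0.095], [0, 0, 0.12], [0, 0, 0.13], [0, 0, 0.13]]' --rot '[[0, 0, 0], [0, 0, 0], [0, 0, 0], [0, 0, 0], [0, 0, 0], [0, 0, 0], [0, 0, 0], [0, 0, 0]]'

```text
time: 4.98
ee_pos: [0.5195, 0.3867, 0.1865]
eef_rot: [0.1, 0.995, 0.002, 0.002]
ft_force: [-0.1, -0.0, -1.0]
width: 0.0376
grip_force: 6.6
```

Run:
```python
from fit import *
s=r.read_state(); print(s["time"],s["ee_pos"],s["ft_force"],s["width"],s["grip_force"])
im=snap("scene","s1")
e=np.array(s["ee_pos"]); print(pix("scene",e),[pix("scene",e-[0,0,d]) for d in(.047,)])
for l in("tongs","tongs_step"):
  for d in r.spot_point(l,"scene")[:3]: p=w("scene",d["at"]); print(l,d["conf"],p,p-e)
u,v=pix("scene",e-[0,0,.02]).astype(int)
cv2.imwrite("pics/e.png",cv2.resize(im[v-60:v+60,u-60:u+60,::-1],(600,600),interpolation=cv2.INTER_CUBIC)); print(u,v)
```

```text
4.9833 [0.5195 0.3867 0.1865] [-0.075  -0.0256 -0.9934] 0.037619385942090564 6.560186217539012
[405.5671 133.7519] [array([402.1067, 152.0615])]
tongs 0.68 [0.5199 0.389  0.1406] [ 0.0004  0.0024 -0.0459]
tongs 0.64 [0.422  0.3537 0.0016] [-0.0975 -0.0329 -0.185 ]
tongs_step 0.77 [0.5248 0.3879 0.1523] [ 0.0053  0.0012 -0.0342]
404 141
```

View pics/e.png

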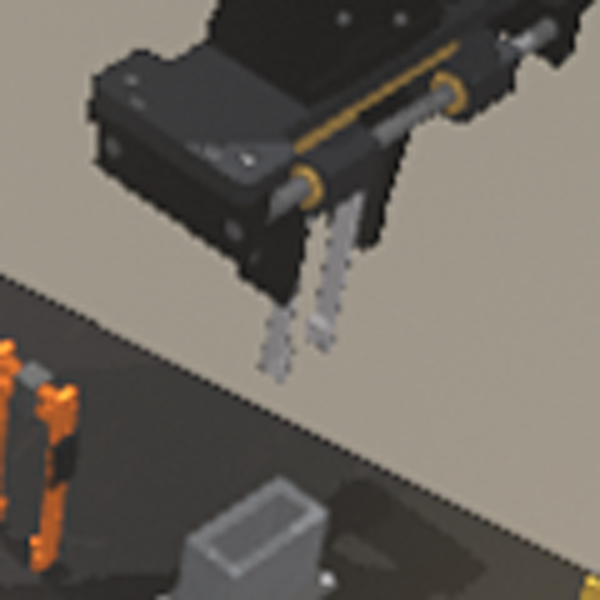

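Call:
arm_command --xyz '[[-0.002, -0.015, 0], [-0.006, -0.045, 0], [-0.01, -0.078, 0], [-0.015, -0.111, 0], [-0.02, -0.144, 0], [-0.024, -0.177, 0], [-0.028, -0.21, 0], [-0.032, -0.238, 0], [-0.034, -0.253, 0], [-0.035, -0.259, 0], [-0.035, -0.259, 0], [-0.035, -0.259, 0], [-0.035, -0.259, 0]]' --rot '[[0, 0, 0.02], [0, 0, 0.06], [0, 0, 0.11], [0, 0, 0.16], [0, 0, 0.21], [0, 0, 0.26], [0, 0, 0.31], [0, 0, 0.36], [0, 0, 0.4], [0, 0, 0.41], [0, 0, 0.41], [0, 0, 0.41], [0, 0, 0.41]]'

```text
time: 6.22
ee_pos: [0.4832, 0.1287, 0.183]
eef_rot: [-0.105, 0.994, 0.0, -0.0]
ft_force: [-0.4, 0.9, -1.2]
width: 0.0378
grip_force: 6.6
```

Run:
```python
from fit import *
from scipy.spatial.transform import Rotation as R
s=r.read_state(); e=np.array(s["ee_pos"]); M=R.from_quat(s["eef_rot"]).as_matrix(); print(s["time"],e,M,s["ft_force"],s["width"],s["grip_force"])
im=snap("scene","s2")
for l in("tongs","tongs_step"):
  for d in r.spot_point(l,"scene")[:2]: p=w("scene",d["at"]); print(l,d["conf"],p,p-e)
# predicted jaw-tip corners: gap faces +-12 , outer +-15.7, x +-5
for sy in(-1,1): print([pix("scene",e+M@np.array([sx*.005,sy*.0157,.047])).round(1).tolist() for sx in(-1,1)])
u,v=pix("scene",e+[0,0,-.06]).astype(int)
cv2.imwrite("pics/f.png",cv2.resize(im[v-40:v+60,u-50:u+50,::-1],(800,800),interpolation=cv2.INTER_CUBIC)[:600]); print(u-50,v-40)
```

```text
6.2167 [0.4832 0.1287 0.183 ] [[-0.9778 -0.2096 -0.0009]
 [-0.2096  0.9778  0.    ]
 [ 0.0009  0.0002 -1.    ]] [-0.3799  0.9412 -1.175 ] 0.03776796000473223 6.5604563523083925
tongs 0.82 [0.4224 0.3521 0.0001] [-0.0608  0.2234 -0.1829]
tongs 0.64 [0.4805 0.1302 0.1355] [-0.0027  0.0015 -0.0475]
tongs_step 0.76 [0.425  0.3495 0.011 ] [-0.0582  0.2208 -0.172 ]
tongs_step 0.55 [0.4889 0.1286 0.1465] [ 0.0057 -0.0001 -0.0365]
[[306.7, 233.0], [301.5, 231.1]]
[[314.1, 220.5], [309.0, 218.6]]
257 190
```

View pics/f.png

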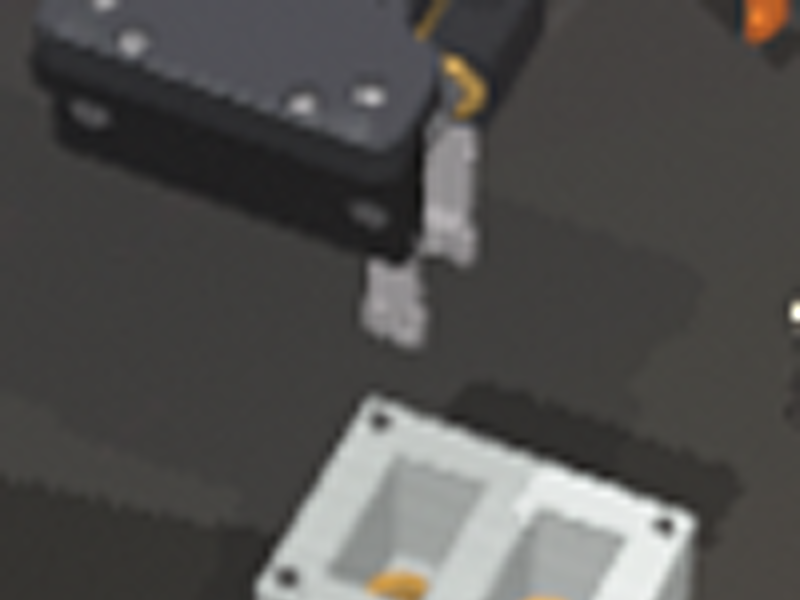

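Call:
arm_command --xyz '[[0.0013, -0.0015, -0.02], [0.0013, -0.0015, -0.045], [0.0013, -0.0015, -0.065], [0.0013, -0.0015, -0.08], [0.0013, -0.0015, -0.09], [0.0013, -0.0015, -0.098], [0.0013, -0.0015, -0.105], [0.0013, -0.0015, -0.108], [0.0013, -0.0015, -0.108]]' --rot '[[0, 0, 0], [0, 0, 0], [0, 0, 0], [0, 0, 0], [0, 0, 0], [0, 0, 0], [0, 0, 0], [0, 0, 0], [0, 0, 0]]'

```text
time: 7.12
ee_pos: [0.4847, 0.1258, 0.0754]
eef_rot: [-0.105, 0.994, -0.0, -0.0]
ft_force: [0.0, -0.1, -0.8]
width: 0.0374
grip_force: 6.6
```

Call:
arm_command --xyz '[[0, 0.0005, -0.002], [0, 0.0005, -0.004], [0, 0.0005, -0.006], [0, 0.0005, -0.008], [0, 0.0005, -0.01], [0, 0.0005, -0.011], [0, 0.0005, -0.011]]' --rot '[[0, 0, 0], [0, 0, 0], [0, 0, 0], [0, 0, 0], [0, 0, 0], [0, 0, 0], [0, 0, 0]]'

```text
time: 7.7
ee_pos: [0.4846, 0.1261, 0.0643]
eef_rot: [-0.105, 0.994, -0.0, -0.0]
ft_force: [0.4, 0.4, -1.2]
width: 0.0373
grip_force: 6.6
```

Call:
arm_command --xyz '[[0, 0, -0.001], [0, 0, -0.002], [0, 0, -0.003], [0, 0, -0.004], [0, 0, -0.0045], [0, 0, -0.0045]]' --rot '[[0, 0, 0], [0, 0, 0], [0, 0, 0], [0, 0, 0], [0, 0, 0], [0, 0, 0]]'

```text
time: 8.2
ee_pos: [0.4847, 0.1262, 0.06]
eef_rot: [-0.105, 0.994, 0.0, -0.0]
ft_force: [-0.3, 1.1, 0.3]
width: 0.0377
grip_force: 6.6
```

Call:
arm_command --xyz '[[0, 0, -0.0005], [0, 0, -0.001], [0, 0, -0.0015], [0, 0, -0.0015]]' --rot '[[0, 0, 0], [0, 0, 0], [0, 0, 0], [0, 0, 0]]'

```text
time: 8.53
ee_pos: [0.4856, 0.1263, 0.0593]
eef_rot: [-0.105, 0.994, 0.0, 0.001]
ft_force: [-0.6, -0.4, 6.3]
width: 0.0376
grip_force: 6.7
```

Call:
arm_command --xyz '[[0, 0, 0.0005], [0, 0, 0.0005], [0, 0, 0.0005], [0, 0, 0.0005], [0, 0, 0.0005], [0, 0, 0.0005]]' --rot '[[0, 0, 0], [0, 0, 0], [0, 0, 0], [0, 0, 0], [0, 0, 0], [0, 0, 0]]' --grip 0.3 --squeeze 22

```text
time: 9.03
ee_pos: [0.4854, 0.1263, 0.0596]
eef_rot: [-0.105, 0.994, 0.0, 0.001]
ft_force: [1.7, -0.2, 6.5]
width: 0.0329
grip_force: 22.0
```

Call:
arm_command --xyz '[[0, 0, 0.003], [0, 0, 0.01], [0, 0, 0.02], [0, 0, 0.035], [0, 0, 0.05], [0, 0, 0.065], [0, 0, 0.075], [0, 0, 0.08], [0, 0, 0.08], [0, 0, 0.08]]' --rot '[[0, 0, 0], [0, 0, 0], [0, 0, 0], [0, 0, 0], [0, 0, 0], [0, 0, 0], [0, 0, 0], [0, 0, 0], [0, 0, 0], [0, 0, 0]]'

```text
time: 9.87
ee_pos: [0.4845, 0.1262, 0.1388]
eef_rot: [-0.105, 0.994, 0.0, -0.0]
ft_force: [-0.7, 0.4, -1.5]
width: 0.0328
grip_force: 22.0
```

Run:
```python
from fit import *
from scipy.spatial.transform import Rotation as R
s=r.read_state(); e=np.array(s["ee_pos"]); M=R.from_quat(s["eef_rot"]).as_matrix(); print(s["time"],e,s["ft_force"],s["width"],s["grip_force"])
im=snap("scene","s3"); b=e+M@np.array([0,0,.0513]); print("pred bush px (bottom, top)",pix("scene",b),pix("scene",b+[0,0,.014]))
h=cv2.cvtColor(im[:,:,::-1].copy(),cv2.COLOR_BGR2HSV); m=((h[...,0]>12)&(h[...,0]<32)&(h[...,1]>100)&(h[...,2]>70)).astype(np.uint8)
u,v=b_=pix("scene",b).astype(int)
k,l,st,ce=cv2.connectedComponentsWithStats(m[v-40:v+70,u-50:u+50])
for i in range(1,k):
  if st[i,4]>5: print(st[i,:2]+[u-50,v-40],st[i,2:],ce[i]+[u-50,v-40])
cv2.imwrite("pics/g.png",cv2.resize(im[v-40:v+50,u-45:u+45,::-1],(600,600),interpolation=cv2.INTER_CUBIC)); print(u-45,v-40)
```

```text
9.8667 [0.4845 0.1262 0.1388] [-0.746   0.4256 -1.5303] 0.03282500544714562 21.999816773459315
pred bush px (bottom, top) [307.2587 243.9786] [307.3608 239.2072]
[309 205] [6 9 9] [311.4444 209.    ]
[311 216] [ 6  8 22] [314.     219.0455]
[309 237] [ 4 10 28] [310.2857 240.8571]
[320 265] [10  8 52] [324.25   267.8269]
262 203
```

View pics/g.png

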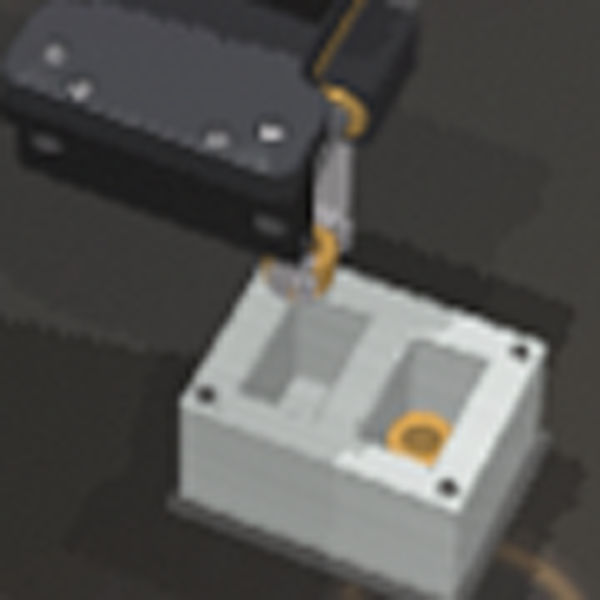

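Call:
arm_command --xyz '[[-0.003, -0.012, 0], [-0.009, -0.036, 0], [-0.016, -0.066, 0], [-0.024, -0.098, 0], [-0.031, -0.128, 0], [-0.037, -0.152, 0], [-0.04, -0.164, 0], [-0.0415, -0.1685, 0], [-0.0415, -0.1685, 0], [-0.0415, -0.1685, 0], [-0.0415, -0.1685, 0]]' --rot '[[0, 0, 0], [0, 0, 0], [0, 0, 0], [0, 0, 0], [0, 0, 0], [0, 0, 0], [0, 0, 0], [0, 0, 0], [0, 0, 0], [0, 0, 0], [0, 0, 0]]'

```text
time: 10.83
ee_pos: [0.4433, -0.0413, 0.1389]
eef_rot: [-0.106, 0.994, 0.0, -0.0]
ft_force: [-0.5, 1.1, -0.5]
width: 0.0329
grip_force: 22.0
```

Run:
```python
from fit import *
from scipy.spatial.transform import Rotation as R
s=r.read_state(); e=np.array(s["ee_pos"]); M=R.from_quat(s["eef_rot"]).as_matrix(); print(s["time"],e,s["ft_force"],s["width"],s["grip_force"])
im=snap("scene","s4"); b=e+M@np.array([0,0,.0513]); print("pred bush px (bottom, top)",pix("scene",b),pix("scene",b+[0,0,.014]))
A=[.4431,-.0424]; print("pred tip, seat",pix("scene",[*A,.054]),pix("scene",[*A,.03]))
u,v=pix("scene",[*A,.06]).astype(int)
cv2.imwrite("pics/i.png",cv2.resize(im[v-40:v+35,u-38:u+37,::-1],(600,600),interpolation=cv2.INTER_CUBIC)); print(u-38,v-40)
```

```text
10.8333 [ 0.4433 -0.0413  0.1389] [-0.4547  1.0798 -0.5338] 0.03287361858412562 21.99978567659855
pred bush px (bottom, top) [228.8098 294.3375] [228.0509 289.7905]
pred tip, seat [230.0398 305.218 ] [231.2499 312.4032]
191 263
```

View pics/i.png

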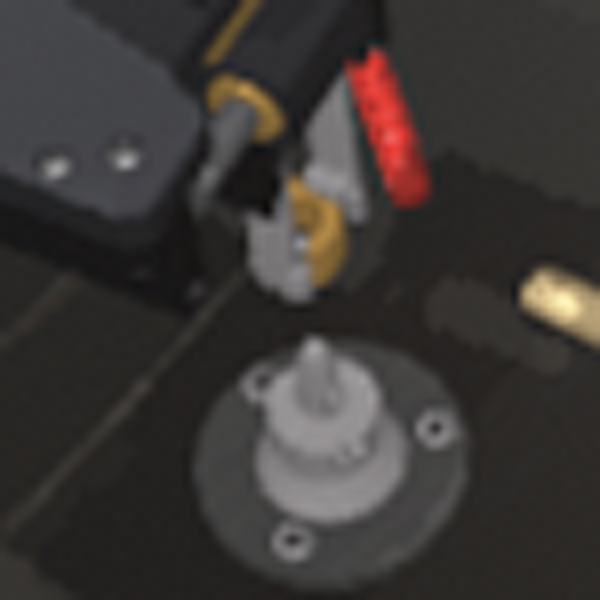

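Call:
arm_command --xyz '[[0, -0.001, -0.008], [0, -0.001, -0.018], [0, -0.001, -0.026], [0, -0.001, -0.031], [0, -0.001, -0.034], [0, -0.001, -0.037], [0, -0.001, -0.04], [0, -0.001, -0.043], [0, -0.001, -0.043]]' --rot '[[0, 0, 0], [0, 0, 0], [0, 0, 0], [0, 0, 0], [0, 0, 0], [0, 0, 0], [0, 0, 0], [0, 0, 0], [0, 0, 0]]'

```text
time: 11.63
ee_pos: [0.4433, -0.0433, 0.0958]
eef_rot: [-0.105, 0.994, -0.0, 0.0]
ft_force: [0.2, -0.7, -1.9]
width: 0.0329
grip_force: 22.0
```

Call:
arm_command --xyz '[[0, 0, -0.001], [0, 0, -0.002], [0, 0, -0.003], [0, 0, -0.004], [0, 0, -0.005], [0, 0, -0.006], [0, 0, -0.006]]' --rot '[[0, 0, 0], [0, 0, 0], [0, 0, 0], [0, 0, 0], [0, 0, 0], [0, 0, 0], [0, 0, 0]]'

```text
time: 12.22
ee_pos: [0.4436, -0.0433, 0.0901]
eef_rot: [-0.105, 0.994, -0.0, 0.0]
ft_force: [2.6, 0.0, -1.4]
width: 0.0332
grip_force: 22.0
```

Call:
arm_command --xyz '[[0, 0, -0.0005], [0, 0, -0.001], [0, 0, -0.0015], [0, 0, -0.002], [0, 0, -0.0025], [0, 0, -0.003], [0, 0, -0.003]]' --rot '[[0, 0, 0], [0, 0, 0], [0, 0, 0], [0, 0, 0], [0, 0, 0], [0, 0, 0], [0, 0, 0]]'

```text
time: 12.8
ee_pos: [0.4439, -0.0433, 0.0875]
eef_rot: [-0.105, 0.994, -0.0, 0.001]
ft_force: [2.2, -0.8, 3.7]
width: 0.0329
grip_force: 22.0
```

Call:
arm_command --xyz '[[0.0005, 0, -0.0005], [0.0005, 0, -0.001], [0.0005, 0, -0.0015], [0.0005, 0, -0.002], [0.0005, 0, -0.0025], [0.0005, 0, -0.003], [0.0005, 0, -0.003]]' --rot '[[0, 0, 0], [0, 0, 0], [0, 0, 0], [0, 0, 0], [0, 0, 0], [0, 0, 0], [0, 0, 0]]'

```text
time: 13.38
ee_pos: [0.4442, -0.0434, 0.0845]
eef_rot: [-0.105, 0.994, 0.0, 0.0]
ft_force: [1.6, -0.2, 4.1]
width: 0.0332
grip_force: 22.0
```

Call:
arm_command --xyz '[[0.0003, 0, -0.0005], [0.0003, 0, -0.001], [0.0003, 0, -0.0015], [0.0003, 0, -0.002], [0.0003, 0, -0.0025], [0.0003, 0, -0.0025]]' --rot '[[0, 0, 0], [0, 0, 0], [0, 0, 0], [0, 0, 0], [0, 0, 0], [0, 0, 0]]'

```text
time: 13.88
ee_pos: [0.4445, -0.0434, 0.082]
eef_rot: [-0.105, 0.994, 0.0, 0.0]
ft_force: [1.4, -0.9, 6.4]
width: 0.0331
grip_force: 22.0
```

Call:
arm_command --xyz '[[0, 0, -0.0003], [0, 0, -0.0006], [0, 0, -0.0009], [0, 0, -0.0009]]' --rot '[[0, 0, 0], [0, 0, 0], [0, 0, 0], [0, 0, 0]]'

```text
time: 14.22
ee_pos: [0.4448, -0.0434, 0.0815]
eef_rot: [-0.105, 0.994, 0.0, 0.001]
ft_force: [0.2, 0.4, 10.4]
width: 0.033
grip_force: 22.0
```

Call:
arm_command --xyz '[[0, 0, -0.0003], [0, 0, -0.0006], [0, 0, -0.0006]]' --rot '[[0, 0, 0], [0, 0, 0], [0, 0, 0]]'

```text
time: 14.47
ee_pos: [0.4451, -0.0433, 0.0814]
eef_rot: [-0.105, 0.994, 0.0, 0.001]
ft_force: [-1.8, -0.6, 16.5]
width: 0.0333
grip_force: 22.0
```

Call:
arm_command --xyz '[[0, 0, -0.0003], [0, 0, -0.0003], [0, 0, -0.0003], [0, 0, -0.0003], [0, 0, -0.0003], [0, 0, -0.0003], [0, 0, -0.0003], [0, 0, -0.0003]]' --rot '[[0, 0, 0], [0, 0, 0], [0, 0, 0], [0, 0, 0], [0, 0, 0], [0, 0, 0], [0, 0, 0], [0, 0, 0]]'

```text
time: 15.13
ee_pos: [0.4453, -0.0433, 0.0814]
eef_rot: [-0.105, 0.994, 0.0, 0.001]
ft_force: [-2.1, -0.5, 18.2]
width: 0.0332
grip_force: 22.0
```

Call:
arm_command --xyz '[[0, 0, 0.0005], [0, 0, 0.001], [0, 0, 0.0015], [0, 0, 0.0015]]' --rot '[[0, 0, 0], [0, 0, 0], [0, 0, 0], [0, 0, 0]]'

```text
time: 15.47
ee_pos: [0.4444, -0.0434, 0.0816]
eef_rot: [-0.105, 0.994, -0.0, 0.0]
ft_force: [2.2, -0.5, 5.6]
width: 0.0329
grip_force: 22.0
```

Call:
arm_command --xyz '[[0, 0, 0], [0, 0, 0], [0, 0, 0], [0, 0, 0], [0, 0, 0]]' --rot '[[0, 0, 0], [0, 0, 0], [0, 0, 0], [0, 0, 0], [0, 0, 0]]' --grip 0.44

```text
time: 15.88
ee_pos: [0.4439, -0.0431, 0.0812]
eef_rot: [-0.105, 0.994, 0.0, -0.0]
ft_force: [0.4, 1.1, 4.7]
width: 0.0384
grip_force: 5.8
```

Call:
arm_command --xyz '[[0, 0, 0.002], [0, 0, 0.005], [0, 0, 0.01], [0, 0, 0.02], [0, 0, 0.035], [0, 0, 0.05], [0, 0, 0.065], [0, 0, 0.08], [0, 0, 0.09], [0, 0, 0.095], [0, 0, 0.095], [0, 0, 0.095]]' --rot '[[0, 0, 0], [0, 0, 0], [0, 0, 0], [0, 0, 0], [0, 0, 0], [0, 0, 0], [0, 0, 0], [0, 0, 0], [0, 0, 0], [0, 0, 0], [0, 0, 0], [0, 0, 0]]'

```text
time: 16.88
ee_pos: [0.4439, -0.0433, 0.176]
eef_rot: [-0.105, 0.994, 0.0, -0.0]
ft_force: [-0.4, -0.5, -0.7]
width: 0.0384
grip_force: 5.7
```

Run:
```python
from fit import *
s=r.read_state(); e=np.array(s["ee_pos"]); print(s["time"],e,s["eef_rot"],s["ft_force"],s["width"],s["grip_force"])
im=snap("scene","s5")
for l in("tongs","bush_short"):
  for d in r.spot_point(l,"scene")[:3]: p=w("scene",d["at"]); print(l,d["conf"],p,p-e)
u,v=230,290
cv2.imwrite("pics/j.png",cv2.resize(im[v-60:v+40,u-50:u+50,::-1],(600,600),interpolation=cv2.INTER_CUBIC)); print(u-50,v-60)
```

```text
16.8833 [ 0.4439 -0.0433  0.176 ] [-0.1049  0.9945  0.0001 -0.0002] [-0.3509 -0.4734 -0.7148] 0.038389717788715805 5.6884087063372135
tongs 0.56 [0.4232 0.3532 0.0011] [-0.0207  0.3965 -0.1749]
tongs 0.5 [ 0.4403 -0.0438  0.1312] [-0.0036 -0.0006 -0.0448]
bush_short 0.4 [ 0.4458 -0.0459  0.0335] [ 0.0019 -0.0026 -0.1425]
180 230
```

View pics/j.png

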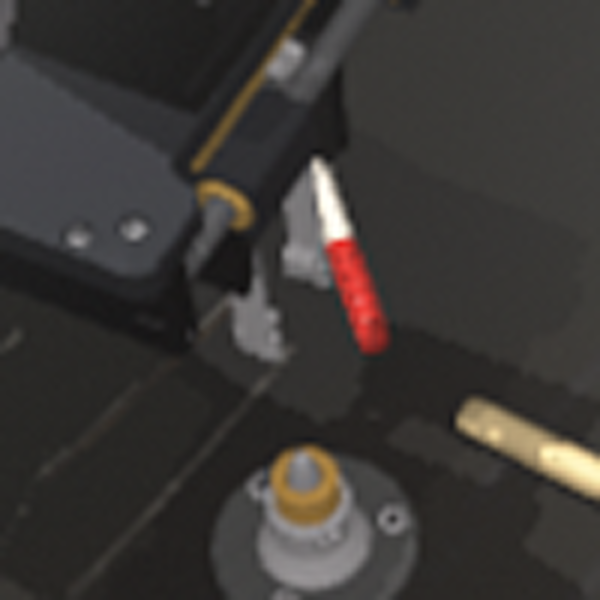

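Call:
arm_command --xyz '[[0.002, 0.012, 0.01], [0.007, 0.039, 0.015], [0.013, 0.074, 0.015], [0.019, 0.109, 0.015], [0.025, 0.144, 0.015], [0.031, 0.179, 0.015], [0.037, 0.214, 0.015], [0.044, 0.249, 0.015], [0.05, 0.284, 0.015], [0.056, 0.319, 0.015], [0.062, 0.354, 0.015], [0.068, 0.387, 0.015], [0.073, 0.412, 0.015], [0.075, 0.425, 0.015], [0.0751, 0.429, 0.015], [0.0751, 0.429, 0.015], [0.0751, 0.429, 0.015], [0.0751, 0.429, 0.015]]' --rot '[[0, 0, 0], [0, 0, -0.03], [0, 0, -0.06], [0, 0, -0.1], [0, 0, -0.14], [0, 0, -0.18], [0, 0, -0.22], [0, 0, -0.26], [0, 0, -0.3], [0, 0, -0.33], [0, 0, -0.36], [0, 0, -0.39], [0, 0, -0.41], [0, 0, -0.41], [0, 0, -0.41], [0, 0, -0.41], [0, 0, -0.41], [0, 0, -0.41]]'

```text
time: 18.53
ee_pos: [0.5196, 0.384, 0.1912]
eef_rot: [0.101, 0.995, -0.0, 0.0]
ft_force: [-0.5, -0.1, -0.6]
width: 0.0381
grip_force: 5.7
```

Run:
```python
from fit import *
s=r.read_state(); e=np.array(s["ee_pos"]); print(s["time"],e,s["eef_rot"],s["ft_force"],s["width"],s["grip_force"])
im=snap("scene","s6"); print([pix("scene",e-[0,0,.047])],pix("scene",[.5194,.3847,.046]))
u,v=400,170
cv2.imwrite("pics/k.png",cv2.resize(im[v-60:v+40,u-50:u+50,::-1],(600,600),interpolation=cv2.INTER_CUBIC)); print(u-50,v-60)
```

```text
18.5333 [0.5196 0.384  0.1912] [ 0.1006  0.9949 -0.0003  0.0001] [-0.5191 -0.1234 -0.5711] 0.03813451871890791 5.688443072140217
[array([401.7621, 151.0667])] [395.2877 185.7576]
350 110
```

View pics/k.png

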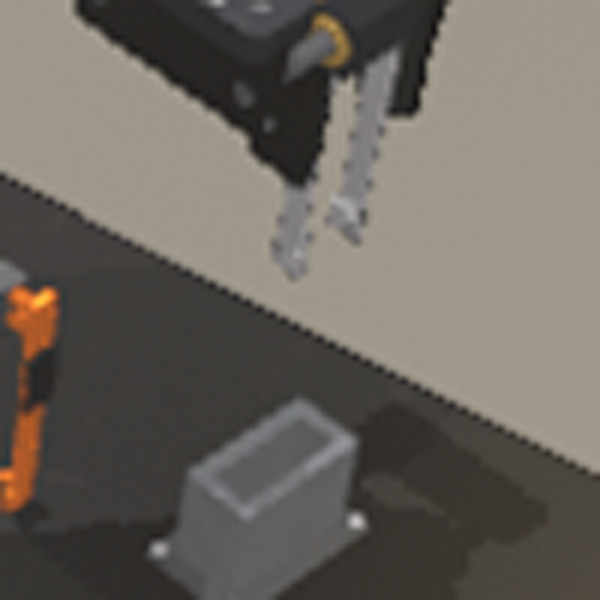

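Call:
arm_command --xyz '[[0, 0.001, -0.015], [0, 0.001, -0.04], [0, 0.001, -0.065], [0, 0.001, -0.08], [0, 0.001, -0.087], [0, 0.001, -0.091], [0, 0.001, -0.095], [0, 0.001, -0.1], [0, 0.001, -0.105], [0, 0.001, -0.105]]' --rot '[[0, 0, 0], [0, 0, 0], [0, 0, 0], [0, 0, 0], [0, 0, 0], [0, 0, 0], [0, 0, 0], [0, 0, 0], [0, 0, 0], [0, 0, 0]]'

```text
time: 19.42
ee_pos: [0.519, 0.3865, 0.0858]
eef_rot: [0.1, 0.995, -0.0, -0.0]
ft_force: [-0.4, 0.2, -1.0]
width: 0.0382
grip_force: 5.7
```

In the well, no contact. Continue down.

Call:
arm_command --xyz '[[0, -0.001, -0.006], [0, -0.001, -0.012], [0, -0.001, -0.018], [0, -0.001, -0.023], [0, -0.001, -0.027], [0, -0.001, -0.029], [0, -0.001, -0.031], [0, -0.001, -0.0315], [0, -0.001, -0.0315]]' --rot '[[0, 0, 0], [0, 0, 0], [0, 0, 0], [0, 0, 0], [0, 0, 0], [0, 0, 0], [0, 0, 0], [0, 0, 0], [0, 0, 0]]'

```text
time: 20.17
ee_pos: [0.5192, 0.3857, 0.0548]
eef_rot: [0.1, 0.995, 0.0, 0.0]
ft_force: [-1.2, 0.0, -0.8]
width: 0.0382
grip_force: 5.7
```

Call:
arm_command --xyz '[[0, 0, -0.0005], [0, 0, -0.001], [0, 0, -0.0015], [0, 0, -0.0015]]' --rot '[[0, 0, 0], [0, 0, 0], [0, 0, 0], [0, 0, 0]]'

```text
time: 20.5
ee_pos: [0.5195, 0.3858, 0.0538]
eef_rot: [0.1, 0.995, 0.0, 0.0]
ft_force: [-0.8, -0.6, 2.0]
width: 0.0381
grip_force: 5.4
```

Touching the floor. Open, then withdraw upward.

Call:
arm_command --xyz '[[0, 0, 0], [0, 0, 0], [0, 0, 0], [0, 0, 0], [0, 0, 0], [0, 0, 0]]' --rot '[[0, 0, 0], [0, 0, 0], [0, 0, 0], [0, 0, 0], [0, 0, 0], [0, 0, 0]]' --grip 0.72

```text
time: 21.0
ee_pos: [0.519, 0.3858, 0.0531]
eef_rot: [0.1, 0.995, 0.0, -0.0]
ft_force: [0.3, 0.3, 0.1]
width: 0.0615
grip_force: 0.0
```

Call:
arm_command --xyz '[[0, 0, 0.005], [0, 0, 0.015], [0, 0, 0.03], [0, 0, 0.05], [0, 0, 0.075], [0, 0, 0.1], [0, 0, 0.125], [0, 0, 0.15], [-0.03, 0.02, 0.16], [-0.06, 0.04, 0.17], [-0.09, 0.06, 0.17], [-0.12, 0.08, 0.17], [-0.15, 0.1, 0.17], [-0.18, 0.12, 0.17], [-0.2, 0.13, 0.17], [-0.2, 0.13, 0.17], [-0.2, 0.13, 0.17]]' --rot '[[0, 0, 0], [0, 0, 0], [0, 0, 0], [0, 0, 0], [0, 0, 0], [0, 0, 0], [0, 0, 0], [0, 0, 0], [0, 0, 0], [0, 0, 0], [0, 0, 0], [0, 0, 0], [0, 0, 0], [0, 0, 0], [0, 0, 0], [0, 0, 0], [0, 0, 0]]'

```text
time: 22.42
ee_pos: [0.3178, 0.5165, 0.2243]
eef_rot: [0.098, 0.995, 0.001, 0.0]
ft_force: [1.2, -0.4, 0.6]
width: 0.0624
grip_force: 0.0
```

Run:
```python
from fit import *
s=r.read_state(); print(s["time"],s["ee_pos"],s["width"])
im=snap("scene","s7")[:,:,::-1]
for l in("tongs","bush_short","bush_long"):
  for d in r.spot_point(l,"scene")[:3]: print(l,d["conf"],w("scene",d["at"]))
c=lambda u,v,n:cv2.resize(im[v-n:v+n,u-n:u+n],(380,380),interpolation=cv2.INTER_CUBIC)
cv2.imwrite("pics/l.png",np.hstack([c(395,180,35),c(232,310,25)]))
```

```text
22.4167 [0.3178 0.5165 0.2243] 0.06235405210393719
tongs 0.82 [0.5179 0.3857 0.0059]
tongs 0.7 [0.4216 0.3506 0.0017]
tongs 0.2 [ 0.5304  0.2609 -0.0008]
bush_short 0.39 [ 0.4439 -0.0448  0.0301]
bush_long 0.62 [0.5182 0.1339 0.0124]
```

View pics/l.png

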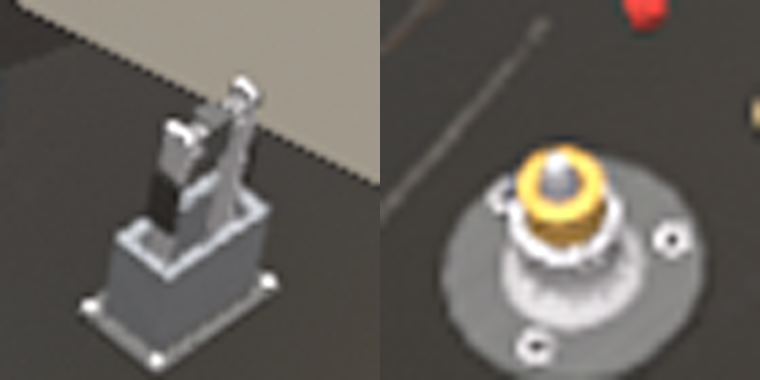

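The picture shows the tongs upright in their stand (left crop, about pixel 395,175) and the bush flat on the shoulder (right crop, about pixel 231,312).

```bash
python3 -c "
from bench import r
print(r.close_job())"
```

```text
the job is handed in; nothing more can be done
None
```

The job is handed in at about 22 s: the short bush was drawn from the near pocket, pressed home on the arbor's shoulder (about 18 N at the wrist, part of it leaf friction) and released. The tongs are back upright in their stand and the long bush is still in its pocket; the hand-in call returned no verdict.

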